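# Swap stone carriers and present the long one to the inspection camera

## Task

Put the short stone carrier from the rubber mat back in the open sample case, fully down in the slot cut to its own length, and let go of it; only then take the long stone carrier out of its slot in the case. Keeping it upright, present the long one to the inspection camera: its stone at the focus point 70 mm straight in front of the lens, the carrier level and square to the camera with its stone end towards the lens, and finish while holding it still there in the air. Leave the camera and the other things on the cabinet top where they are.

Things in the scene. Friction and masses are not known exactly. Their poses are not given: they have to be found in the camera images.
- short_carrier: short stone carrier, loose, about 70 g: steel foot 44 (x) x 26 (y) x 18 mm high; origin: centre of the foot's underside, z up. Grip post on it: upright bar 12 (y) x 24 (x) mm centred at x = -8, y = 0 mm, from z = 18 to 66 mm; pinch it across its 12 mm at about z = 50 mm. A small stone on a clear seat (top at z = 32 mm) at x = 13 mm. Starts upright on the mat. Fits its slot either way round.
- long_carrier: long stone carrier, loose, about 90 g: steel foot 70 (x) x 26 (y) x 18 mm high; origin: centre of the foot's underside, z up. Grip post on it: upright bar 12 (y) x 24 (x) mm centred at x = -8, y = 0 mm, from z = 18 to 66 mm; pinch it across its 12 mm at about z = 50 mm. A small stone on a clear seat (top at z = 32 mm) at its +x end, the stone end. Starts seated in the long slot, stone end away from the robot.
- long_stone (a point): middle of the long carrier's stone, at x = 25 mm, y = 0, z = 28 mm in the carrier's frame; axes as the carrier's
- short_slot_hole0 (a point): centre of the mouth of the shortest slot in the case, the short carrier's own; x along the slot's length, z up. 14 mm deep, 49 x 31 mm, dark-floored, cut in a grey rubber insert 90 x 66 mm whose top is 30 mm above the work surface. Seated, the carrier's origin is 14 mm below this point.
- medium_slot_hole0 (a point): centre of the mouth of the middle-length slot in the case, which stays empty; x along the slot's length, z up. 14 mm deep, 62 x 31 mm, dark-floored, cut in a grey rubber insert 90 x 66 mm whose top is 30 mm above the work surface. 
- long_slot_hole0 (a point): centre of the mouth of the longest slot in the case, where the long carrier starts, its origin 14 mm below this point; x along the slot's length, z up. 14 mm deep, 75 x 31 mm, dark-floored, cut in a grey rubber insert 90 x 66 mm whose top is 30 mm above the work surface. 
- focus (a point): focus point of the inspection camera: empty air on the lens axis, 70 mm in front of the lens' front rim, 130 to 190 mm above the work surface. Its frame is the camera's: +x points level from here to the lens, z up. The long carrier, rightly presented, has its x axis pointing the same way as this x axis.
- case: sample case, fixed: open shallow aluminium tray 112 (x) x 242 (y) mm, walls 30 mm high, a small lock lever on the near wall, its lid laid open flat beyond it; origin under the tray's centre. Three slot inserts in a row along y, 74 mm apart, in any order; the slots are told apart by length only.
- mat: grey rubber stone mat block, fixed, 130 x 100 x 12 mm, origin under its centre
- camera: inspection camera's column stand, fixed: foot 130 x 100 x 14 mm, column 219 mm high; x as the focus frame's. Origin on the work surface 100 mm behind the focus point, under the joint of head and lens: head box 56 x 48 x 48 mm behind it (+x), lens 42 mm across reaching 30 mm ahead of it (-x). The head's height varies.
- tweezer: bystander, to be left alone: stainless tweezer, 130 x 14 x 8 mm, lying flat; origin under its middle
- probe: bystander, to be left alone: matte graphite pencil-sized probe, 135 mm long, 8 mm thick, lying flat; origin under its middle
- cup: bystander, to be left alone: clear polycarbonate stone cup, empty, 42 mm across, 30 mm high; origin under its centre
- loupe: bystander, to be left alone: folded steel pocket loupe, 36 x 24 x 18 mm; origin under its centre
- weight: bystander, to be left alone: steel check weight with a knob, 24 mm across, 36 mm high; origin under its centre
- jar: bystander, to be left alone: small glass jar with a white cap, 44 mm across, 50 mm high; origin under its centre
There are look-alikes about, which are no part of the job. Leave any blue or yellow look-alike of the short_carrier alone.

How it is judged:
On the way:
1. the short carrier is fully down in the short slot and let go, the long one still in its slot (horizontal distance between short_carrier and short_slot_hole0 below 0.005 m and z of short_carrier in the frame of short_slot_hole0 below -0.011 m and angle between short_carrier's own z axis and vertical below 0.08 rad and contact force between the fingers and short_carrier below 0.1 N and linear speed of short_carrier below 0.03 m/s and horizontal distance between long_carrier and long_slot_hole0 below 0.01 m and z of long_carrier in the frame of long_slot_hole0 below -0.008 m), for 0.2 s.
At the end, for the whole second after the job is handed in: Short carrier down in the short slot (within 5 mm of centre, 11 mm deep or more, upright), let go. Long carrier held still in the air, foot over 80 mm up, stone within 12 mm of the focus point, upright and square to the camera within 8 degrees, stone end towards the lens (horizontal distance between short_carrier and short_slot_hole0 below 0.005 m and z of short_carrier in the frame of short_slot_hole0 below -0.011 m and angle between short_carrier's own z axis and vertical below 0.08 rad and contact force between the fingers and short_carrier below 0.1 N and linear speed of short_carrier below 0.03 m/s and distance between long_stone and focus below 0.012 m and angle between long_carrier's own z axis and vertical below 0.14 rad and angle between the x axis of long_carrier and the x axis of focus, either way round below 0.14 rad and x of long_carrier in the frame of focus below -0.015 m and height (world z) of long_carrier above 0.08 m and contact force between the fingers and long_carrier above 0.5 N and linear speed of long_carrier below 0.02 m/s and angular speed of long_carrier below 0.2 rad/s); the arm keeps its last pose, push and grip.
It fails at once if a carrier is tipped more than 35 degrees (angle between any of short_carrier, long_carrier's own z axis and vertical above 0.61 rad).
It fails at once if the camera's head is shifted more than 5 mm (distance of focus from where it was at the start of the episode above 0.005 m).
It fails at once if a bystander is moved more than 30 mm (distance of any of tweezer, probe, cup, loupe, weight, jar from where it was at the start of the episode above 0.03 m).
It also fails if it takes over 64 s, if anything falls off the work surface, if the arm or the gripper's body presses on something with over 40 N, if the wrist force passes 120 N, or if a joint passes its speed limit or range.

## Robot

A 6-joint arm with a two-finger parallel gripper is mounted at the origin on the work surface. World frame = base frame: x ahead of the robot, y to its left, z up, the work surface at z = 0. Lengths are in m, angles in rad, forces in N, time in s.
With the tool pointing down it reaches from about 0.275 to 0.75 m from the base axis. Payload 10.2 kg.
Tool frame: the origin (TCP) lies midway between the tips of the shut fingers; the grasp point (between the pads) lies 19 mm behind it; y points along the fingers, x is the direction in which the jaws open and shut, and the axes are right-handed (so a half turn about y gives the same grasp; the last joint's range is limited). The gripper opens to 88 mm and grips with 3 to 60 N. Pads are 18 mm wide; open, the fingers measure 123 mm over their backs; the gripper's body (75 mm by 187 mm) begins 45 mm behind the grasp point.
Start: joints at [1.05, 0.313, 1.498, -0, 1.331, -0.223], TCP at [0.154, 0.502, 0.216] pointing down, gripper open.
Joint ranges: [-2.94, 2.94], [-0.97, 2.17], [0.19, 2.56], [-1.23, 4.37], [0.02, 3.11], [-2.88, 2.88]. Speed limits (rad/s): [2.39, 2.39, 3.01, 3.14, 3.14, 3.14].

## Interface

Orientations are given as a rotation vector (axis times angle).
In Python, from cell import manip, viewer gives the robot as it stands.
- The arm moves only by the shell command python3 -m pendant 'ROWS' [FORCE]. ROWS is JSON, a list of rows, each a list of 3 entries, a list of its own where there are three numbers: the shift along the tool's x, y, z as a fraction of full scale, then the turn about the tool's y as a fraction of full scale, then the opening, from -1 (shut) to 1 (fully open), so that 0 is half open. A call has 1 to 10 rows; each row is the pose to reach, as a shift and turn from the pose measured when the call began, along the tool's axes at that moment, turning the shorter way round; what a row does not reach only later rows make up. Full scale, the value 1, is 100 mm for a shift and 360 degrees for a turn. A row lasts 1/10 s, in which the tool goes at most 50 mm and 8.59 degrees, less where a joint would pass 70% of its speed; a pose out of reach is approached as far as the arm can. A call with a number of a shift or a turn outside -1 to 1 is refused whole. A call with a gripper value outside its range is refused whole. The fingers move at their own pace and stop on an object; FORCE is the grip in N (left out, the last holds). Time passes only in rows, so rows that repeat a pose let the fingers close. It gives the time, the measured TCP pose, the force and the opening at its end, in the units of the state.
- manip.observe(): the state, without advancing time (a new reading comes with each control period).
- viewer.camera(name): name is "scene" or "top" or "wrist"; returns the picture (480x640x3 uint8, red, green, blue); there is no depth.
- viewer.camera_params(name): a dict with "fx", "fy", "cx", "cy" (pixels), "extrinsics" (4x4, takes a point from camera to world coordinates); the wrist camera has in their place "tool_from_camera" (4x4, takes a point from camera to tool coordinates, whose origin is the TCP and whose axes are the tool frame's). Camera axes: x right, y down, z forward; pixel columns grow to the right and rows downward; lengths in m; the calibration is good to about 2 mm. A picture is of the moment at which its call begins: read the wrist's pose just before it. camera_params takes no time and is no camera call.
- manip.hand_in(): hands the job in, once; it reports no verdict.
The state is a dict: "time": time; "qpos": joint angles; "joint_velocities": joint speeds; "effort": joint torques, N m; "tool_pos": TCP position; "eef_rot": TCP orientation; "ft_force": force on the tool from outside, world axes, zero at the start; "moment": the same for the moment, N m; "grip_width": finger opening in m.
Only numpy, scipy, OpenCV 4.12 (cv2) and the standard library are available. Lean on these libraries where they do the work, as an engineer would, in place of code of your own. Each camera call takes 0.05 s, during which the arm holds its last target.

## Working session

There is one attempt and no reset: what is moved stays moved. The work goes in short steps, Python scripts to look and compute and a shell command to move; the robot and the scene stay as the last step left them, time stands still between calls to the robot, and variables do not carry over. Pictures are saved under pics/ and viewed, and the job is handed in when it is done.

```bash
ls; mkdir -p pics; python3 - <<'E'
from cell import manip, viewer
import cv2, numpy as np
print(manip.observe())
for n in ["scene","top","wrist"]:
    im=viewer.camera(n); cv2.imwrite(f"pics/{n}0.png",im[...,::-1]); print(n,viewer.camera_params(n))
E
```

```text
pics
{'time': 0.0, 'qpos': array([ 1.04961197e+00,  3.13437776e-01,  1.49842729e+00,  5.22917216e-06,
        1.33099502e+00, -2.23429450e-01]), 'joint_velocities': array([ 7.91056818e-05,  1.85785440e-04, -1.17446757e-03, -5.42464934e-04,
        2.12297734e-03, -1.00950917e-03]), 'effort': array([-8.85777263e-04, -4.02214336e+01, -2.52273881e+01,  6.94769807e-02,
        3.53022292e-02, -1.09349976e-04]), 'tool_pos': array([0.15390866, 0.5016505 , 0.21587103]), 'eef_rot': array([-1.3359884 , -0.98621913,  0.98815042]), 'ft_force': array([-0.2769095 ,  0.87806948,  0.38624117]), 'moment': array([ 3.74842591e-02, -3.75971934e-03, -8.54763617e-05]), 'grip_width': 0.08813277992704763}
scene {'fx': 494.8914308303801, 'fy': 494.8914308303801, 'cx': 319.9478476312776, 'cy': 244.94686024176758, 'extrinsics': array([[ 0.25556846,  0.68721262, -0.68001734,  1.12047703],
       [ 0.96661647, -0.16826684,  0.1932327 , -0.17791392],
       [ 0.01836758, -0.70670014, -0.70727473,  0.67234448],
       [ 0.        ,  0.        ,  0.        ,  1.        ]])}
top {'fx': 616.6539017266037, 'fy': 616.6539017266037, 'cx': 312.5298310788329, 'cy': 247.49377857988918, 'extrinsics': array([[-0.02604004, -0.99860086,  0.04602431,  0.50118864],
       [-0.99965556,  0.02586173, -0.00446554, -0.01642728],
       [ 0.00326902, -0.04612474, -0.99893034,  1.19179975],
       [ 0.        ,  0.        ,  0.        ,  1.        ]])}
wrist {'fx': 383.4539807585849, 'fy': 383.4539807585849, 'cx': 321.1289560657911, 'cy': 245.82235596815278, 'tool_from_camera': array([[ 9.99999982e-01, -9.18471425e-05,  1.64093042e-04,
         4.55122472e-04],
       [-1.83569539e-04, -2.87461180e-01,  9.57792272e-01,
        -1.67578003e-01],
       [-4.08001037e-05, -9.57792285e-01, -2.87461192e-01,
         7.38184348e-02],
       [ 0.00000000e+00,  0.00000000e+00,  0.00000000e+00,
         1.00000000e+00]])}
```

View pics/scene0.png

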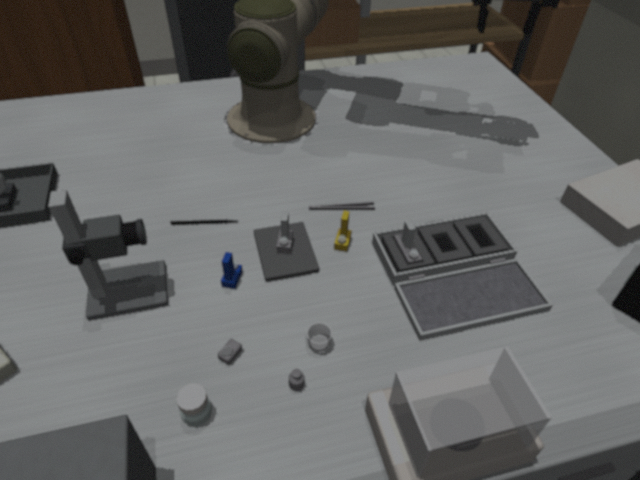

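View pics/top0.png

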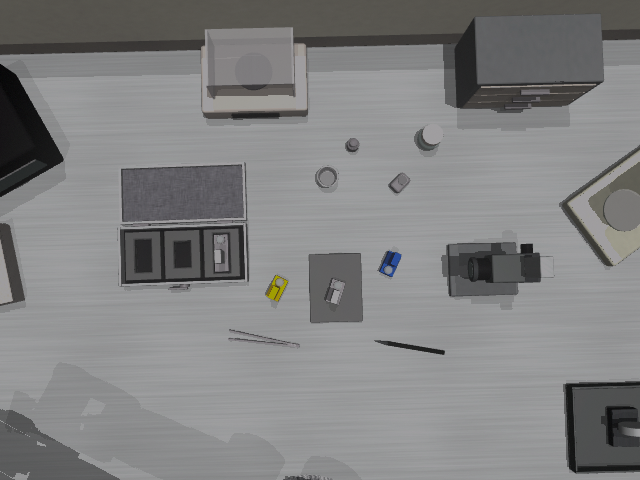

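View pics/wrist0.png

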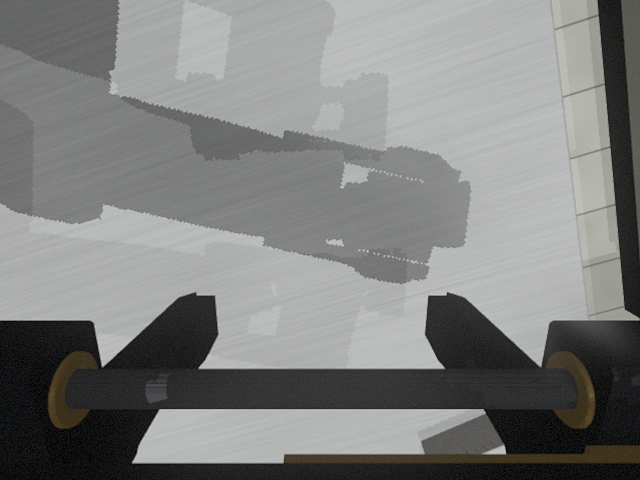

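```bash
cat > h.py <<'E'
import cv2, numpy as np
from scipy.spatial.transform import Rotation as R
from cell import manip, viewer
def cam(name):
    p=viewer.camera_params(name); K=np.array([[p['fx'],0,p['cx']],[0,p['fy'],p['cy']],[0,0,1]])
    if 'extrinsics' in p: T=p['extrinsics']
    else:
        s=manip.observe(); W=np.eye(4); W[:3,:3]=R.from_rotvec(s['eef_rot']).as_matrix(); W[:3,3]=s['tool_pos']; T=W@p['tool_from_camera']
    return K,T
def ray(name,uv,KT=None):
    K,T=KT or cam(name); d=T[:3,:3]@np.linalg.inv(K)@np.array([uv[0],uv[1],1.]); return T[:3,3],d/np.linalg.norm(d)
def onplane(name,uv,z,KT=None):
    o,d=ray(name,uv,KT); return o+d*(z-o[2])/d[2]
def tri(a,uva,b,uvb):
    o1,d1=ray(a,uva);o2,d2=ray(b,uvb)
    t=np.linalg.lstsq(np.stack([d1,-d2],1),o2-o1,rcond=None)[0]
    p,q=o1+t[0]*d1,o2+t[1]*d2
    return (p+q)/2,np.linalg.norm(p-q)
def proj(name,P,KT=None):
    K,T=KT or cam(name); c=np.linalg.inv(T)@np.append(P,1); u=K@c[:3]; return u[:2]/u[2]
def crop(im,x0,y0,x1,y1,f):
    return cv2.resize(im[y0:y1,x0:x1],None,fx=f,fy=f,interpolation=cv2.INTER_CUBIC)
E
python3 - <<'E'
from h import *
t=cv2.imread('pics/top0.png')
cv2.imwrite('pics/c_case.png',crop(t,110,155,260,295,5))
cv2.imwrite('pics/c_mat.png',crop(t,255,235,415,355,5))
cv2.imwrite('pics/c_cam.png',crop(t,430,225,570,310,5))
s=cv2.imread('pics/scene0.png')
cv2.imwrite('pics/c_scam.png',crop(s,40,180,180,320,4))
E
```

```text
(no output)
```

View pics/c_case.png

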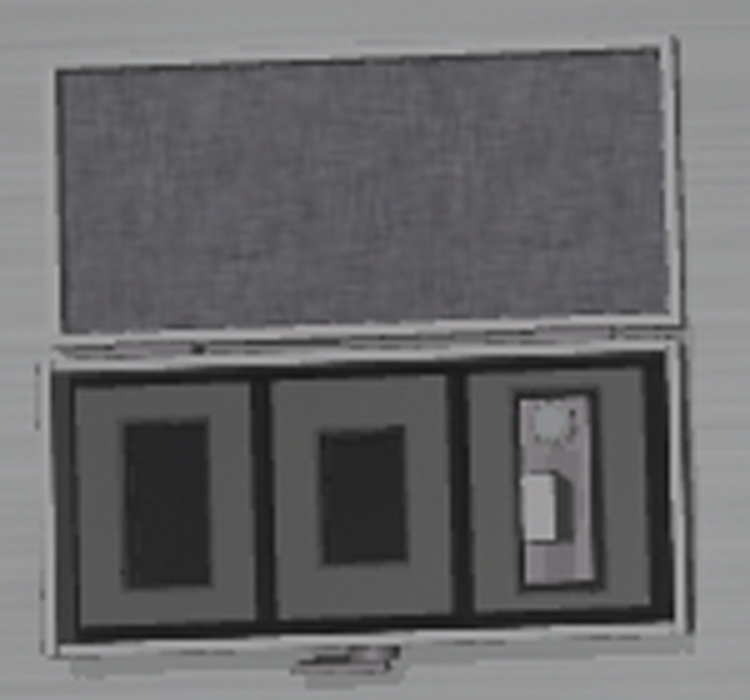

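View pics/c_mat.png

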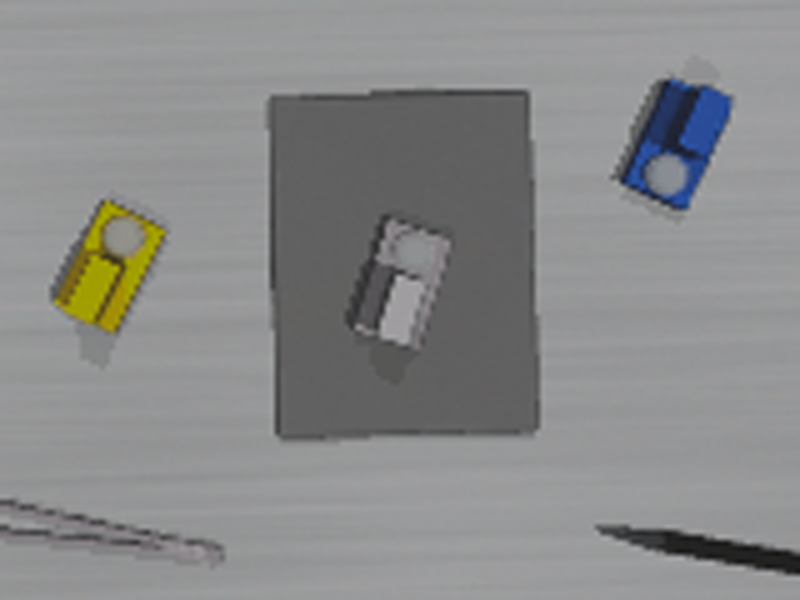

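View pics/c_cam.png

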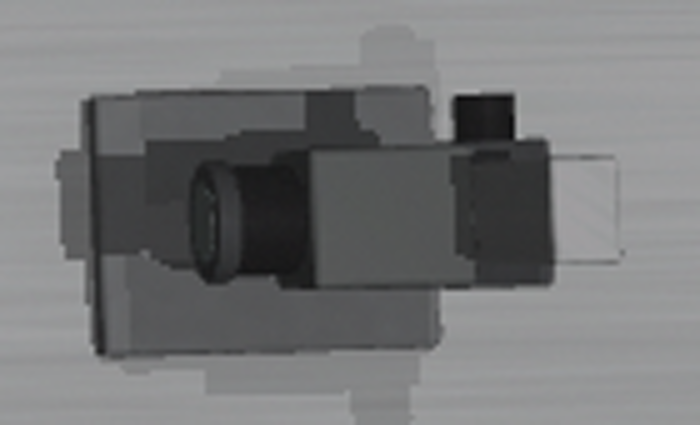

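View pics/c_scam.png

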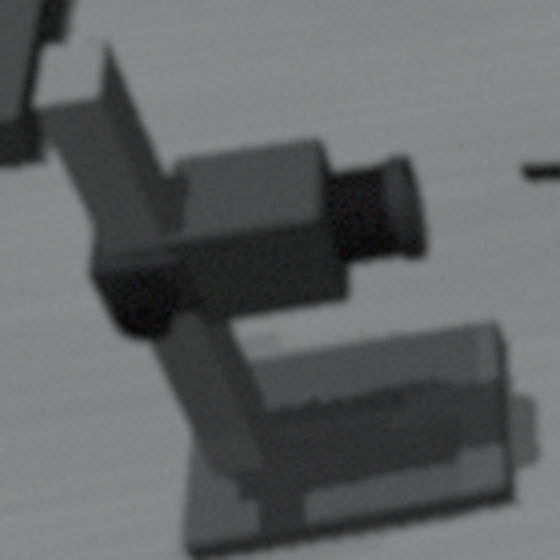

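```bash
python3 - <<'E'
from h import *
t=cv2.imread('pics/top0.png'); g=cv2.cvtColor(t,cv2.COLOR_BGR2GRAY)
# slots: dark floors
sub=g[230:285,125:245]; print('insert gray',g[250,128],g[250,168],'floor',g[255,143],g[255,183])
m=np.zeros_like(g); m[230:285,125:245]=(sub<50)
n,l,st,c=cv2.connectedComponentsWithStats(m)
for i in range(1,n):
    if st[i,4]>200:
        cn=cv2.findContours((l==i).astype(np.uint8),0,1)[0][0]; r=cv2.minAreaRect(cn)
        box=cv2.boxPoints(r); P=np.array([onplane('top',b,0.03) for b in box])
        e=P[1]-P[0];f=P[2]-P[1]
        print(st[i],r,'L',np.linalg.norm(e),np.linalg.norm(f),P.mean(0),np.degrees(np.arctan2(e[1],e[0])),np.degrees(np.arctan2(f[1],f[0])))
# inserts
m=((g>70)&(g<110)).astype(np.uint8); mm=np.zeros_like(m); mm[224:288,120:246]=m[224:288,120:246]
n,l,st,c=cv2.connectedComponentsWithStats(mm)
for i in range(1,n):
    if st[i,4]>300:
        cn=cv2.findContours((l==i).astype(np.uint8),0,1)[0][0]; r=cv2.minAreaRect(cn)
        P=np.array([onplane('top',b,0.03) for b in cv2.boxPoints(r)]);e=P[1]-P[0];f=P[2]-P[1]
        print('ins',st[i],'L',np.linalg.norm(e),np.linalg.norm(f),P.mean(0),np.degrees(np.arctan2(e[1],e[0])),np.degrees(np.arctan2(f[1],f[0])))
# short
np.set_printoptions(linewidth=250)
print(g[275:308,322:350])
print(g[228:280,208:236])
E
```

```text
insert gray 86 88 floor 40 40
[ 125  230  120   53 1031] ((184.5, 256.0), (52.0, 119.0), 90.0) L 0.22443080120673073 0.09802044003888555 [0.54502085 0.21983434 0.03      ] -91.4781807163924 178.80142677444746
[135 240  17  32 526] ((143.0, 255.5), (31.0, 16.0), 90.0) L 0.03013971398870289 0.0584141359133475 [0.5479278  0.29792988 0.03      ] -91.48123027665522 179.19947886754397
[174 240  17  28 427] ((182.0, 253.5), (27.0, 16.0), 90.0) L 0.030152189632146508 0.0509009965817403 [0.54978561 0.22449754 0.03      ] -91.48123027665513 179.03260741476257
ins [204 229  36  48 913] L 0.06603994640399821 0.08863956706478625 [0.54979506 0.15010408 0.03      ] -91.47787550884058 178.8228384584564
ins [ 164  230   36   49 1152] L 0.0655327128346909 0.08956493291219915 [0.54887282 0.2247516  0.03      ] -90.00462653145833 -179.54035678251094
ins [ 125  232   36   48 1028] L 0.06540362025226196 0.0889983046392201 [0.54799785 0.29871191 0.03      ] -89.56281834842291 -178.93304023528262
[[ 97  97  96  96  96  96  97  96  96  97  96  96  96  96  97  96  95  96  96  96  96  97  97  97  97  96  97  9
[... 3139 characters left out ...]
86  87  87  80  81 123 156 141 116 120  79  96  96  96  95  96  96  96  96  96  96]
 [ 97  96  97  96  95  96  97  88  87  87  87  86  87  79  75 101 120  97  96  95  96  95  96  95  95  96  96  96]
 [ 96  96  96  97  96  96  96  87  87  87  87  87  86  86  86  87  85  96  96  95  95  96  96  97  95  95  95  96]
 [ 97  95  96  96  97  97  96  87  87  87  86  87  86  86  86  86  95  96  96  96  96  95  96  96  96  96  96  96]
 [ 97  97  97  96  97  97  96  87  87  87  87  87  87  86  87  96  96  96  95  95  95  96  96  96  96  96  96  96]]
[[31 31 30 ... 45 45 59]
 [58 57 57 ... 91 92 92]
 [90 90 90 ... 92 91 92]
 ...
 [60 46 47 ... 36 37 37]
 [33 34 33 ... 36 36 34]
 [34 35 35 ... 48 48 50]]
```

```bash
cat > meas.py <<'E'
from h import *
def rect(name,mask,z,x0,y0,x1,y1,KT=None):
    m=np.zeros(mask.shape,np.uint8); m[y0:y1,x0:x1]=mask[y0:y1,x0:x1]
    n,l,st,c=cv2.connectedComponentsWithStats(m); i=1+np.argmax(st[1:,4])
    ys,xs=np.where(l==i); KT=KT or cam(name)
    P=np.array([onplane(name,(u,v),z,KT)[:2] for u,v in zip(xs,ys)])
    c=P.mean(0); w,V=np.linalg.eigh(np.cov((P-c).T)); a=V[:,1]
    if a[0]<0:a=-a
    r=cv2.minAreaRect((P*1000).astype(np.float32))
    return c,np.degrees(np.arctan2(a[1],a[0])),np.sqrt(12*w)*1000,r,st[i,4],(xs.mean(),ys.mean())
E
python3 - <<'E'
from meas import *
t=cv2.imread('pics/top0.png'); g=cv2.cvtColor(t,cv2.COLOR_BGR2GRAY)
print('short post',rect('top',g>150,.078,315,270,355,315))
print('short foot',rect('top',(abs(g.astype(int)-92)>7)&~((g>78)&(g<90)),.030,315,270,355,315))
print('long post',rect('top',g>150,.082,208,228,236,280))
print('long foot', rect('top',g>110,.034,206,228,236,275))
print('mat',rect('top',(g>91)&(g<100),.012,300,245,372,330))
K=manip.observe(); M=R.from_rotvec(K['eef_rot']).as_matrix(); print(M.round(3))
# tray outer
s=cv2.imread('pics/scene0.png')
cv2.imwrite('pics/s_case.png',crop(s,365,205,525,285,5)); cv2.imwrite('pics/s_mat.png',crop(s,245,195,365,285,6))
E
```

```text
short post (array([ 0.46320648, -0.05916592]), np.float64(-17.654845037697818), array([10.57924071, 22.933114  ]), ((463.1992492675781, -59.30990219116211), (10.248062133789062, 22.190147399902344), 69.95133972167969), np.int32(74), (np.float64(334.77027027027026), np.float64(296.44594594594594)))
short foot (array([ 0.47178887, -0.06129018]), np.float64(-16.268378737925122), array([29.38171709, 44.6149847 ]), ((472.00885009765625, -60.232444763183594), (29.126380920410156, 44.55598831176758), 69.9815673828125), np.int32(321), (np.float64(334.7694704049844), np.float64(290.9968847352025)))
long post (array([0.54107685, 0.15036428]), np.float64(3.9024659907569856), array([10.28006165, 23.44106312]), ((541.405517578125, 150.37423706054688), (22.39352035522461, 10.09041976928711), 4.113835334777832), np.int32(74), (np.float64(217.28378378378378), np.float64(256.2027027027027)))
long foot (array([0.55510923, 0.15089104]), np.float64(5.55806432928298), array([26.96789086, 62.18405321]), ((549.640625, 151.39906311035156), (24.423656463623047, 65.95162963867188), 88.9298324584961), np.int32(334), (np.float64(220.72155688622755), np.float64(249.5688622754491)))
mat (array([ 0.47968073, -0.0637317 ]), np.float64(2.4755309613418923), array([103.95875684, 134.22298674]), ((478.413818359375, -63.852027893066406), (129.75221252441406, 98.37457275390625), 0.03798376023769379), np.int32(2910), (np.float64(335.5625429553265), np.float64(286.6216494845361)))
[[ 0.293 -0.001 -0.956]
 [ 0.956 -0.001  0.293]
 [-0.001 -1.     0.   ]]
```

View pics/s_mat.png

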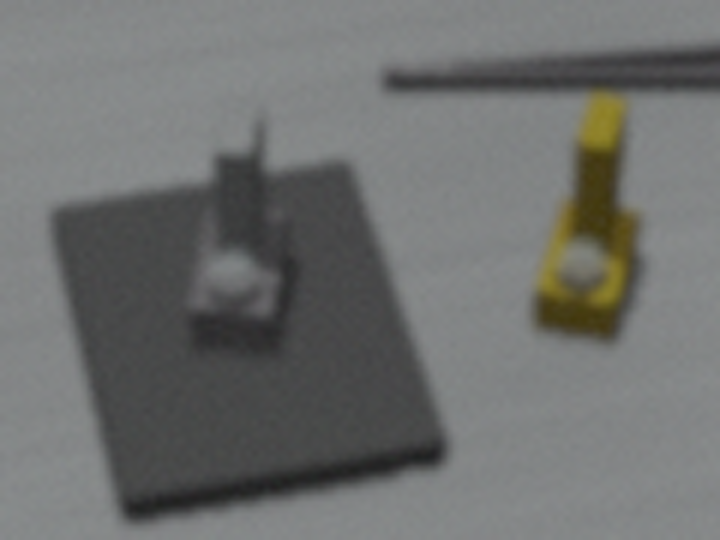

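View pics/s_case.png

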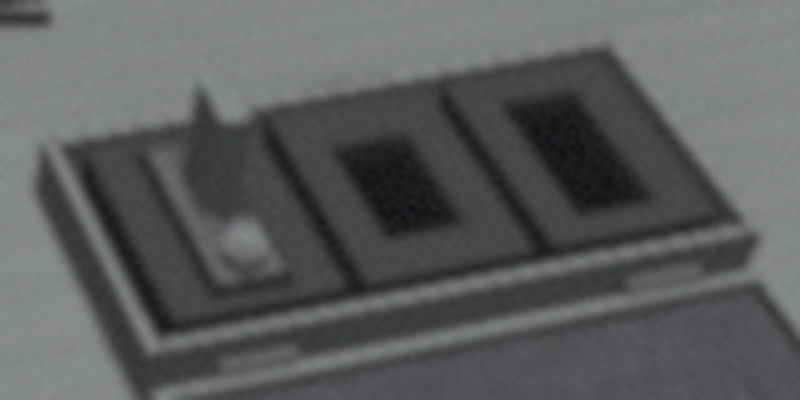

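```bash
python3 -m pendant '[[[-0.9,0,-0.9],0,0.2],[[-0.9,0,-0.9],0,0.2],[[-0.9,0,-0.9],0,0.2],[[-0.9,0,-0.9],0,0.2]]' 20
```

```text
time: 0.55
tool_pos: [0.2146, 0.3873, 0.2162]
eef_rot: [-1.338, -0.984, 0.986]
ft_force: [-0.2, 0.2, 0.2]
grip_width: 0.058
```

```bash
for i in 1 2 3; do python3 -m pendant '[[[-0.9,0,-0.92],0,0.2],[[-0.9,0,-0.92],0,0.2],[[-0.9,0,-0.92],0,0.2],[[-0.9,0,-0.92],0,0.2]]'; done
```

```text
time: 0.95
tool_pos: [0.277, 0.2725, 0.2164]
eef_rot: [-1.339, -0.981, 0.983]
ft_force: [-0.8, 1.1, 0.0]
grip_width: 0.0529
time: 1.35
tool_pos: [0.339, 0.1579, 0.2165]
eef_rot: [-1.341, -0.979, 0.98]
ft_force: [-1.0, 0.9, -0.4]
grip_width: 0.0533
time: 1.75
tool_pos: [0.4007, 0.0434, 0.2164]
eef_rot: [-1.341, -0.977, 0.978]
ft_force: [0.1, -0.0, -0.4]
grip_width: 0.0528
```

```bash
cat >> h.py <<'E'
def go(target,yaw=None):
    "needed shift in tool axes (fractions of 100mm) and turn fraction of 360deg about tool y, so that tool x has world yaw (deg)"
    s=manip.observe(); M=R.from_rotvec(s['eef_rot']).as_matrix()
    d=M.T@(np.array(target)-s['tool_pos'])*10
    cy=np.degrees(np.arctan2(M[1,0],M[0,0])); out=d.round(3)
    # tool y points down: +turn about tool y lowers world yaw
    t=None if yaw is None else round((-(yaw-cy))/360,4)
    print('pos',s['tool_pos'].round(4),'yaw',round(cy,2),'tilt',np.degrees(np.arccos(-M[2,1])).round(2),'shift',out,'turn',t)
E
python3 -c "
from h import *
go([.4632,-.0592,.14],72.4)"
```

```text
pos [0.4007 0.0434 0.2164] yaw 72.21 tilt 0.08 shift [-0.785  0.766 -0.908] turn -0.0005
```

```bash
python3 -m pendant '[[[-0.79,0.4,-0.91],0,0.2],[[-0.79,0.77,-0.91],0,0.2],[[-0.79,0.77,-0.91],0,0.2],[[-0.79,0.77,-0.91],0,0.2],[[-0.79,0.77,-0.91],0,0.2]]'
python3 - <<'E'
from h import *
go([.4632,-.0592,.043],72.4)
print(manip.observe()['ft_force'])
im=viewer.camera('wrist'); cv2.imwrite('pics/w1.png',im[...,::-1])
for P in [(.4632,-.0592,.078),(.4708,-.0616,.030)]: print(proj('wrist',P))
E
```

```text
time: 2.25
tool_pos: [0.4632, -0.0579, 0.1392]
eef_rot: [-1.339, -0.977, 0.979]
ft_force: [0.8, 0.1, 0.6]
grip_width: 0.0534
pos [ 0.4632 -0.0579  0.1392] yaw 72.26 tilt 0.09 shift [-0.011  0.962 -0.005] turn -0.0004
[0.75456798 0.08406368 0.60282686]
[318.19915006 253.67088183]
[318.76351667 244.16812822]
```

View pics/w1.png

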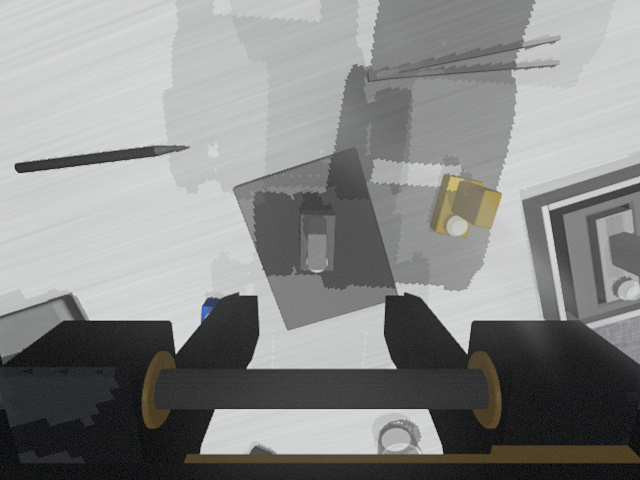

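```bash
python3 - <<'E'
from h import *
im=cv2.imread('pics/w1.png'); cv2.imwrite('pics/w1c.png',crop(im,220,140,400,330,3))
E
python3 -m pendant '[[[-0.01,0.4,-0.01],0,0],[[-0.01,0.7,-0.01],0,0],[[-0.01,0.85,-0.01],0,0],[[-0.01,0.96,-0.01],0,0],[[-0.01,0.96,-0.01],0,0],[[-0.01,0.96,-0.01],0,0]]'
```

```text
time: 2.9
tool_pos: [0.4646, -0.0587, 0.0452]
eef_rot: [-1.342, -0.98, 0.979]
ft_force: [-0.8, -0.6, 0.0]
grip_width: 0.0441
```

View pics/w1c.png

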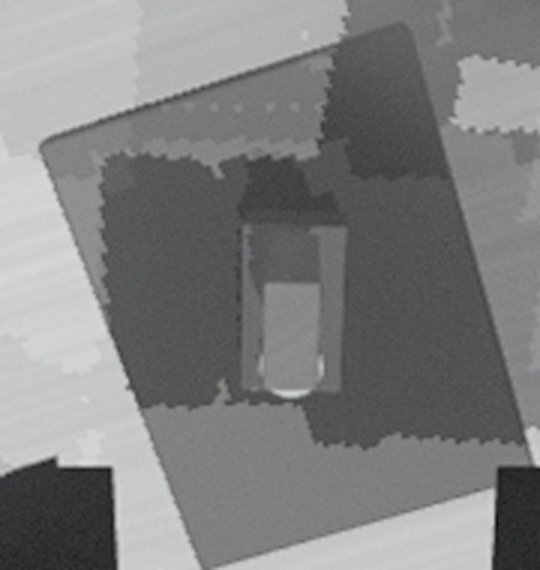

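```bash
python3 -m pendant '[[[0,0,0],0,-0.5],[[0,0,0],0,-1],[[0,0,0],0,-1],[[0,0,0],0,-1],[[0,0,0],0,-1],[[0,0,0],0,-1],[[0,0,0],0,-1]]' 20
python3 - <<'E'
from h import *
go([.4632,-.0592,.10]); cv2.imwrite('pics/w2.png',viewer.camera('wrist')[...,::-1])
E
```

```text
time: 3.6
tool_pos: [0.4647, -0.0588, 0.0452]
eef_rot: [-1.342, -0.98, 0.979]
ft_force: [-0.1, 0.4, 1.0]
grip_width: 0.0122
pos [ 0.4647 -0.0588  0.0452] yaw 72.35 tilt 0.15 shift [-0.009 -0.548  0.011] turn None
```

View pics/w2.png

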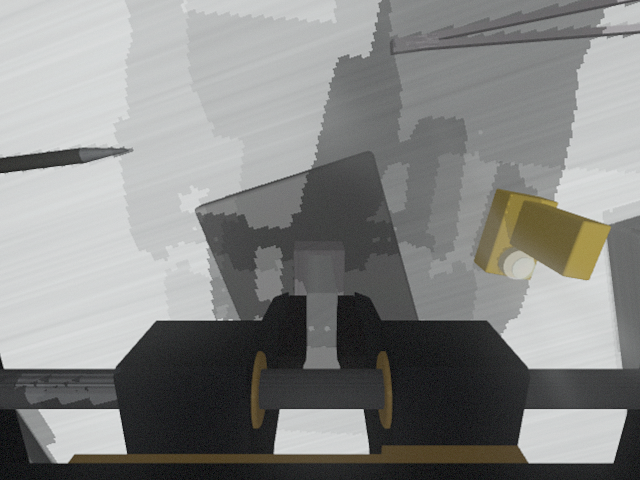

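```bash
python3 -m pendant '[[[0,-0.3,0],0,-1],[[0,-0.7,0],0,-1],[[0,-1,0],0,-1],[[0,-1,0],0,-1],[[0,-1,0],0,-1]]'
python3 - <<'E'
from h import *
im=viewer.camera('wrist')[...,::-1];cv2.imwrite('pics/w3.png',crop(im,240,200,400,360,4))
go([.5423,.2246,.155],91)
E
```

```text
time: 4.15
tool_pos: [0.4643, -0.0585, 0.145]
eef_rot: [-1.342, -0.98, 0.979]
ft_force: [0.2, -0.3, -1.3]
grip_width: 0.0119
pos [ 0.4639 -0.0584  0.1442] yaw 72.35 tilt 0.06 shift [ 2.934 -0.11   0.111] turn -0.0518
```

View pics/w3.png

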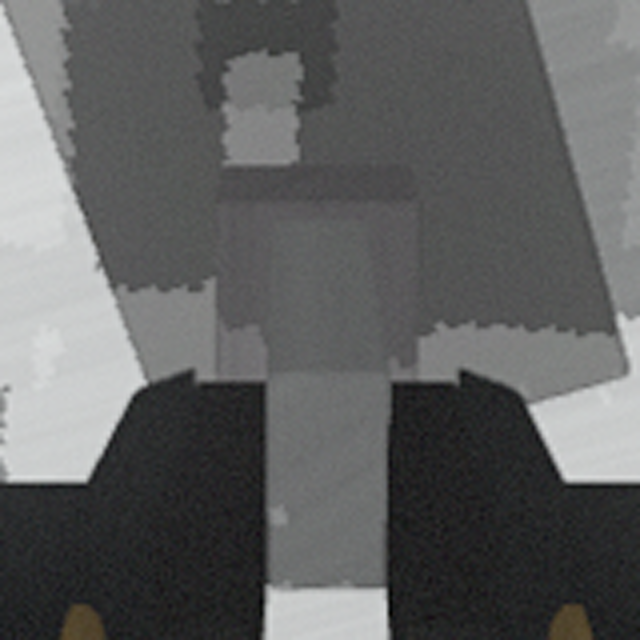

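```bash
cat >> h.py <<'E'
def tray(uv,y):
    "wrist pixel -> tool-frame point on tool plane y"
    p=viewer.camera_params('wrist'); T=p['tool_from_camera']
    d=T[:3,:3]@np.array([(uv[0]-p['cx'])/p['fx'],(uv[1]-p['cy'])/p['fy'],1]); o=T[:3,3]
    return ((o+d*(y-o[1])/d[1])*1000).round(1)
E
python3 - <<'E'
from h import *
print('post back top L/R',tray((307,293),-.0328),tray((337.2,293),-.0328))
print('foot back top L/R',tray((294.5,250),.0152),tray((345,250),.0152))
print('foot back bot',tray((295.5,241.2),.0332),tray((344,241.2),.0332))
E
```

```text
post back top L/R [ -4.9 -32.8  14.6] [  6.6 -32.8  14.6]
foot back top L/R [-12.8  15.2  16.8] [12.4 15.2 16.8]
foot back bot [-13.5  33.2  16.2] [13.  33.2 16.2]
```

```bash
python3 -m pendant '[[[0.2,-0.1,0.04],0,-1],[[0.6,-0.1,0.04],0,-1],[[0.98,-0.1,0.04],-0.01,-1],[[0.98,-0.1,0.04],-0.02,-1],[[0.98,-0.1,0.04],-0.02,-1]]'
python3 -c "
from h import *
go([.543,.2246,.155],91)"
```

```text
time: 4.7
tool_pos: [0.4892, 0.037, 0.1526]
eef_rot: [-1.288, -1.073, 1.077]
ft_force: [-0.9, 0.6, -0.9]
grip_width: 0.0117
pos [0.4892 0.037  0.1526] yaw 79.67 tilt 0.15 shift [ 1.942 -0.027 -0.193] turn -0.0315
```

```bash
python3 -m pendant '[[[0.3,-0.03,-0.05],-0.01,-1],[[0.7,-0.03,-0.1],-0.02,-1],[[1,-0.03,-0.1],-0.03,-1],[[1,-0.03,-0.1],-0.031,-1],[[1,-0.03,-0.1],-0.031,-1]]'
python3 -c "
from h import *
go([.543,.2246,.155],91)"
```

```text
time: 5.2
tool_pos: [0.5165, 0.1332, 0.1544]
eef_rot: [-1.2, -1.215, 1.222]
ft_force: [0.2, 0.4, -1.5]
grip_width: 0.0119
pos [0.5165 0.1332 0.1544] yaw 90.75 tilt 0.27 shift [ 0.911 -0.008 -0.277] turn -0.0007
```

```bash
python3 -m pendant '[[[0.4,0,-0.2],0,-1],[[0.8,0,-0.28],0,-1],[[0.91,0,-0.28],0,-1],[[0.91,0,-0.28],0,-1],[[0.91,0,-0.28],0,-1],[[0.91,0,-0.28],0,-1]]'
python3 - <<'E'
from h import *
go([.543,.2246,.155],91)
im=viewer.camera('wrist')[...,::-1];cv2.imwrite('pics/w4.png',im)
KT=cam('wrist'); np.savez('kt4.npz',K=KT[0],T=KT[1])
cv2.imwrite('pics/top4.png',viewer.camera('top')[...,::-1])
E
```

```text
time: 5.8
tool_pos: [0.5434, 0.2229, 0.1543]
eef_rot: [-1.202, -1.213, 1.22]
ft_force: [-0.4, -0.6, -1.0]
grip_width: 0.012
pos [0.5434 0.2229 0.1543] yaw 90.62 tilt 0.27 shift [ 0.017 -0.007  0.004] turn -0.0011
```

View pics/w4.png

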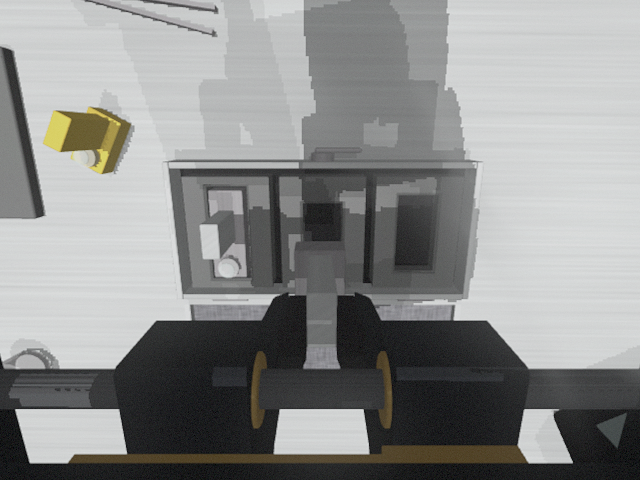

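```bash
python3 - <<'E'
import cv2
from h import crop
im=cv2.imread('pics/w4.png'); c=crop(im,270,165,380,265,7); c=cv2.convertScaleAbs(c,alpha=1.7); cv2.imwrite('pics/w4c.png',c)
E
```

```text
(no output)
```

View pics/w4c.png

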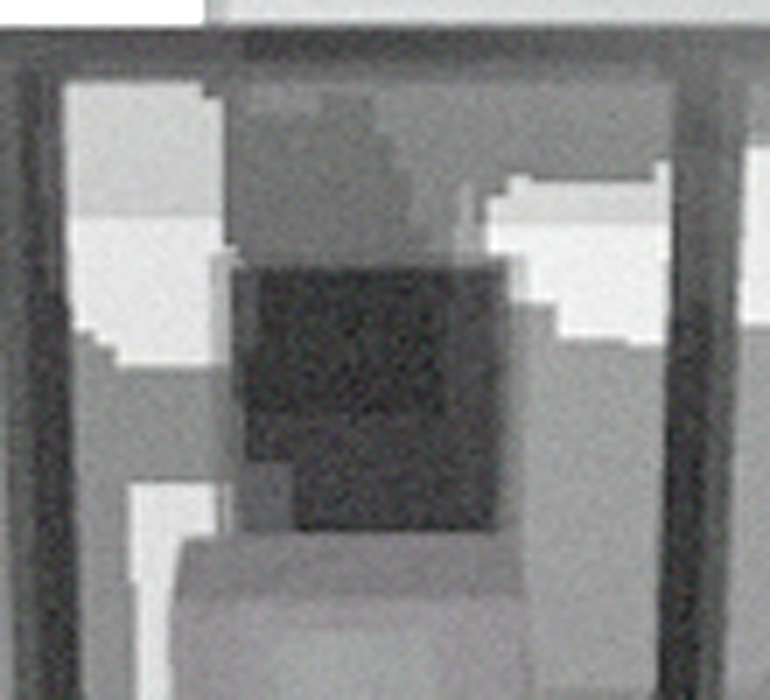

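```bash
python3 - <<'E'
from h import *
d=np.load('kt4.npz'); KT=(d['K'],d['T'])
q={'insL':(65,85),'insR':(672,85),'insLb':(78,480),'insRb':(660,480),'slotL':(212,255),'slotR':(525,255),'slotLb':(232,500),'slotRb':(520,500)}
P={k:onplane('wrist',(v[0]/7+270,v[1]/7+165),.03,KT) for k,v in q.items()}
for k in P: print(k,P[k].round(4))
Pt=[onplane('wrist',uv,.03,KT).round(4) for uv in [(270+375/7,165+78/7),(270+375/7,165+258/7)]]; print('near ins edge,near slot edge',Pt)
go([.543,.2246,.155],91)
E
```

```text
insL [0.5031 0.1912 0.03  ]
insR [0.5024 0.2567 0.03  ]
insLb [0.5471 0.1918 0.03  ]
insRb [0.5464 0.2573 0.03  ]
slotL [0.5214 0.207  0.03  ]
slotR [0.521  0.2414 0.03  ]
slotLb [0.5493 0.2091 0.03  ]
slotRb [0.5489 0.2416 0.03  ]
near ins edge,near slot edge [array([0.502 , 0.2247, 0.03  ]), array([0.5216, 0.2249, 0.03  ])]
pos [0.5435 0.2233 0.1544] yaw 90.65 tilt 0.26 shift [ 0.013 -0.006  0.005] turn -0.001
```

```bash
python3 -c "
from h import *
go([.5417,.2245,.072],90.8)"; python3 -m pendant '[[[0.01,0.3,0.02],0,-1],[[0.01,0.6,0.02],0,-1],[[0.01,0.8,0.02],0,-1],[[0.01,0.83,0.02],0,-1],[[0.01,0.83,0.02],0,-1],[[0.01,0.83,0.02],0,-1]]'
python3 - <<'E'
from h import *
go([.5417,.2245,.049],90.8)
im=viewer.camera('wrist')[...,::-1];cv2.imwrite('pics/w5.png',im)
KT=cam('wrist'); np.savez('kt5.npz',K=KT[0],T=KT[1])
c=crop(im,220,150,420,310,4); c=cv2.convertScaleAbs(c,alpha=1.6); cv2.imwrite('pics/w5c.png',c)
E
```

```text
pos [0.5435 0.2233 0.1544] yaw 90.65 tilt 0.26 shift [0.013 0.824 0.014] turn -0.0004
time: 6.5
tool_pos: [0.5418, 0.2241, 0.0728]
eef_rot: [-1.203, -1.215, 1.219]
ft_force: [-0.3, 1.0, -0.7]
grip_width: 0.0116
pos [0.5418 0.2241 0.0728] yaw 90.63 tilt 0.13 shift [0.004 0.238 0.001] turn -0.0005
```

View pics/w5c.png

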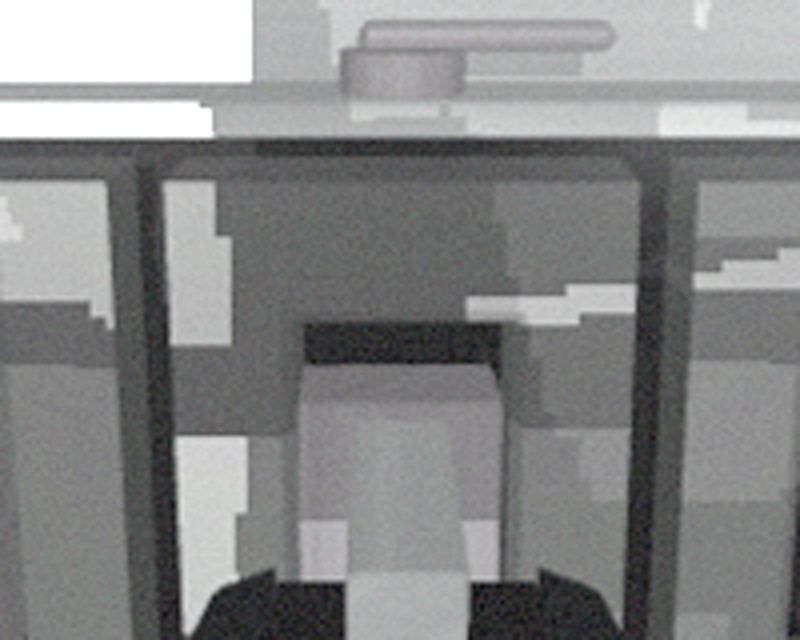

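```bash
python3 - <<'E'
from h import *
d=np.load('kt5.npz'); KT=(d['K'],d['T'])
f=lambda c,r,z:onplane('wrist',(220+c/4,150+r/4),z,KT).round(4)
print('foot bot L/R',f(301,366,.0396),f(496,366,.0396))
print('foot top L/R',f(299,402,.0576),f(503,402,.0576))
print('slot near',f(305,318,.03),f(500,318,.03))
print('slot L/R at row 480',f(283,480,.03),f(515,480,.03), 'row 400', f(286,400,.03),f(517,400,.03))
print('ins L/R',f(163,180,.03),f(640,180,.03),f(177,500,.03),f(630,500,.03))
im=cv2.imread('pics/w5.png'); cv2.imwrite('pics/w5d.png',cv2.convertScaleAbs(crop(im,275,220,365,300,8),alpha=1.8))
E
```

```text
foot bot L/R [0.526  0.2102 0.0396] [0.5257 0.2368 0.0396]
foot top L/R [0.5256 0.2112 0.0576] [0.5253 0.2366 0.0576]
slot near [0.5217 0.2102 0.03  ] [0.5214 0.2378 0.03  ]
slot L/R at row 480 [0.5461 0.2068 0.03  ] [0.5457 0.2407 0.03  ] row 400 [0.5339 0.2074 0.03  ] [0.5335 0.2406 0.03  ]
ins L/R [0.5023 0.1908 0.03  ] [0.5016 0.2565 0.03  ] [0.5494 0.1912 0.03  ] [0.5487 0.2576 0.03  ]
```

View pics/w5d.png

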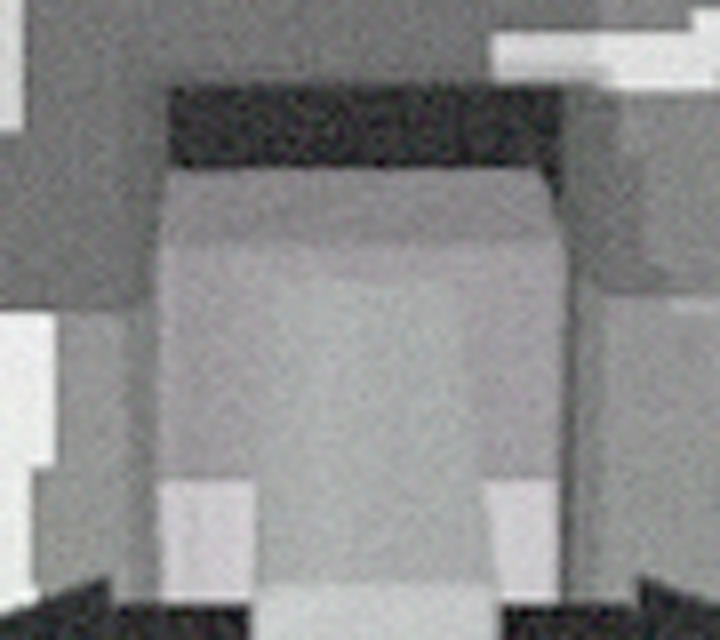

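```bash
python3 -m pendant '[[[0.004,0.03,0.012],0,-1],[[0.004,0.06,0.012],0,-1],[[0.004,0.10,0.012],0,-1],[[0.004,0.14,0.012],0,-1],[[0.004,0.17,0.012],0,-1],[[0.004,0.20,0.012],0,-1],[[0.004,0.22,0.012],0,-1],[[0.004,0.23,0.012],0,-1],[[0.004,0.23,0.012],0,-1]]'
python3 - <<'E'
from h import *
go([.5406,.2245,.049],90.8); print(manip.observe()['ft_force'])
im=viewer.camera('wrist')[...,::-1]
KT=cam('wrist'); np.savez('kt6.npz',K=KT[0],T=KT[1])
c=crop(im,220,150,420,310,4); c=cv2.convertScaleAbs(c,alpha=1.6); cv2.imwrite('pics/w6c.png',c)
E
```

```text
time: 7.45
tool_pos: [0.5406, 0.2245, 0.0497]
eef_rot: [-1.203, -1.215, 1.219]
ft_force: [0.1, -0.4, -0.2]
grip_width: 0.0117
pos [0.5406 0.2245 0.0497] yaw 90.63 tilt 0.13 shift [-0.     0.007 -0.   ] turn -0.0005
[ 0.1461276  -0.44197515 -0.17645503]
```

View pics/w6c.png

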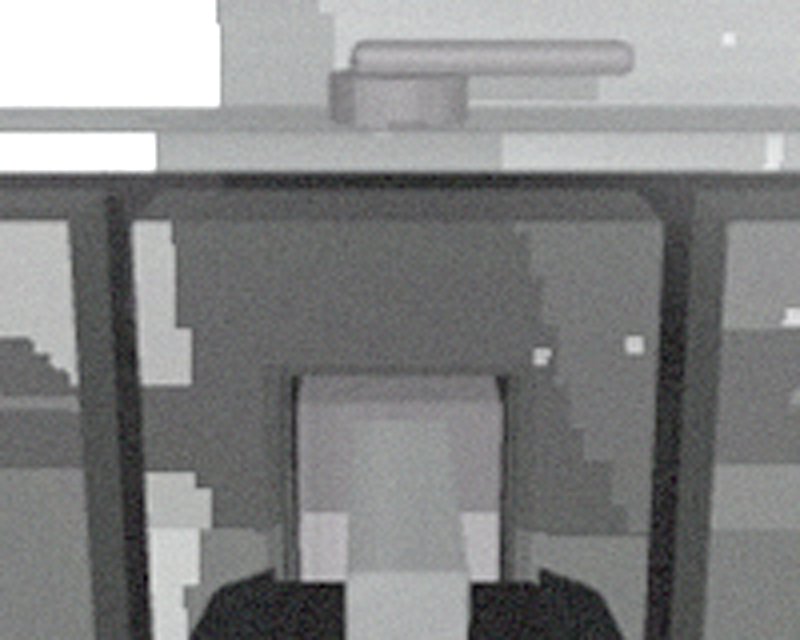

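```bash
python3 -m pendant '[[[0,0.005,0],0,-1],[[0,0.01,0],0,-1],[[0,0.01,0],0,-1]]'; python3 -m pendant '[[[0,0,0],0,-0.6],[[0,0,0],0,-0.4],[[0,0,0],0,-0.2],[[0,0,0],0,-0.2],[[0,0,0],0,-0.2],[[0,0,0],0,-0.2]]'
python3 - <<'E'
from h import *
go([.5406,.2245,.049],90.8); print(manip.observe()['ft_force'])
im=viewer.camera('wrist')[...,::-1]
c=crop(im,220,150,420,310,4); c=cv2.convertScaleAbs(c,alpha=1.6); cv2.imwrite('pics/w7c.png',c)
E
```

```text
time: 7.8
tool_pos: [0.5407, 0.2246, 0.0492]
eef_rot: [-1.203, -1.216, 1.219]
ft_force: [-1.2, -0.6, 3.4]
grip_width: 0.0121
time: 8.4
tool_pos: [0.5408, 0.2246, 0.0492]
eef_rot: [-1.203, -1.216, 1.218]
ft_force: [0.7, 0.8, -0.1]
grip_width: 0.035
pos [0.5408 0.2246 0.0492] yaw 90.63 tilt 0.09 shift [-0.001  0.002  0.002] turn -0.0005
[ 0.7037117   0.80639863 -0.09361099]
```

View pics/w7c.png

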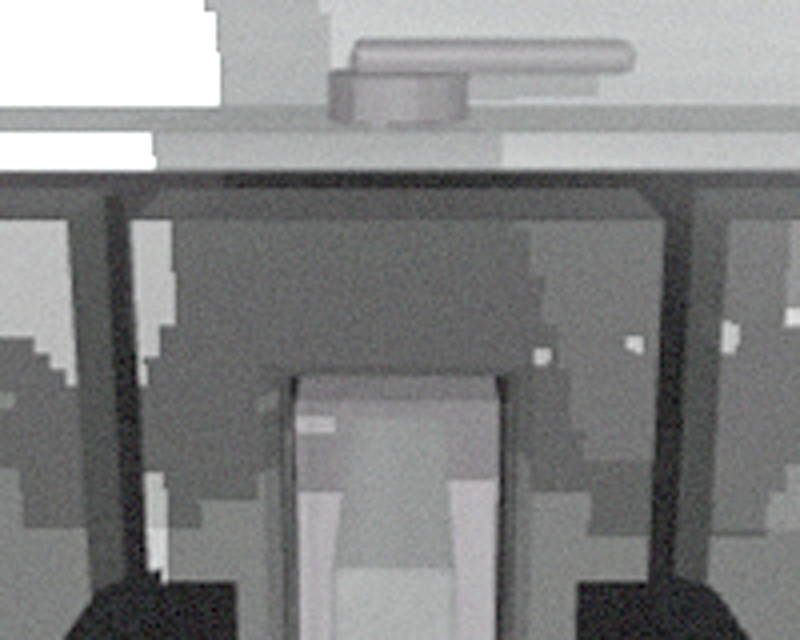

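```bash
python3 -m pendant '[[[0,-0.2,0],0,-0.2],[[0,-0.6,0],0,-0.2],[[0,-0.9,0],0,-0.2],[[0,-0.9,0],0,-0.2],[[0,-0.9,0],0,-0.2]]'
python3 - <<'E'
from h import *
go([.5406,.1504,.14],90.8)
im=viewer.camera('wrist')[...,::-1]
KT=cam('wrist'); np.savez('kt8.npz',K=KT[0],T=KT[1]);cv2.imwrite('pics/w8.png',im)
c=crop(im,180,140,380,300,4); c=cv2.convertScaleAbs(c,alpha=1.4); cv2.imwrite('pics/w8c.png',c)
E
```

```text
time: 8.95
tool_pos: [0.5408, 0.2246, 0.1392]
eef_rot: [-1.204, -1.216, 1.218]
ft_force: [0.3, 0.1, -0.2]
grip_width: 0.0354
pos [0.5408 0.2246 0.1392] yaw 90.64 tilt 0.07 shift [-0.742 -0.007  0.011] turn -0.0005
```

View pics/w8c.png

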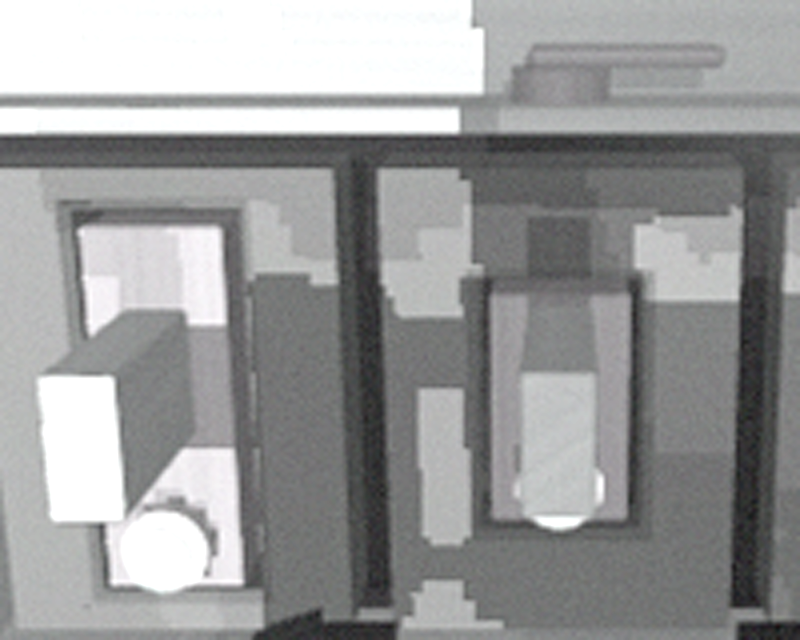

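```bash
python3 - <<'E'
from h import *
d=np.load('kt8.npz'); KT=(d['K'],d['T'])
f=lambda c,r,z:onplane('wrist',(180+c/4,140+r/4),z,KT)[:2]
F=np.array([f(*p,.034) for p in [(80,225),(222,228),(243,585),(108,585)]]);print(F.round(4),F.mean(0))
a=(F[2]+F[3]-F[0]-F[1])/2;print('len',np.linalg.norm(a),np.degrees(np.arctan2(a[1],a[0])))
F=np.array([f(*p,.082) for p in [(38,376),(117,376),(127,520),(50,520)]]);print(F.round(4),F.mean(0))
a=(F[2]+F[3]-F[0]-F[1])/2;print('len',np.linalg.norm(a),np.degrees(np.arctan2(a[1],a[0])))
F=np.array([f(*p,.034) for p in [(488,292),(632,292),(630,520),(492,520)]]);print('short',F.round(4),F.mean(0))
E
```

```text
[[0.5121 0.1381]
 [0.5124 0.1634]
 [0.5809 0.1638]
 [0.5812 0.138 ]] [0.54666697 0.15081082]
len 0.06884219109238202 0.1287518696571172
[[0.5272 0.1451]
 [0.5271 0.1571]
 [0.5502 0.157 ]
 [0.5503 0.145 ]] [0.53870802 0.15103085]
len 0.023130540810513824 -0.3123561585747631
short [[0.5235 0.2108]
 [0.5232 0.2368]
 [0.5669 0.2374]
 [0.5672 0.2114]] [0.54517931 0.22409491]
```

```bash
python3 -m pendant '[[[-0.4,0,0.02],0,-0.2],[[-0.73,0,0.02],0.001,-0.2],[[-0.73,0,0.02],0.001,-0.2],[[-0.73,0,0.02],0.001,-0.2],[[-0.73,0,0.02],0.001,-0.2]]'
python3 - <<'E'
from h import *
go([.5395,.1509,.047],90.2)
im=viewer.camera('wrist')[...,::-1]
KT=cam('wrist'); np.savez('kt9.npz',K=KT[0],T=KT[1])
c=crop(im,220,140,420,300,4); c=cv2.convertScaleAbs(c,alpha=1.4); cv2.imwrite('pics/w9c.png',c)
E
```

```text
time: 9.5
tool_pos: [0.539, 0.1523, 0.1377]
eef_rot: [-1.204, -1.21, 1.216]
ft_force: [-0.1, 0.1, -0.0]
grip_width: 0.0349
pos [0.539  0.1523 0.1377] yaw 90.32 tilt 0.23 shift [-0.014  0.907 -0.009] turn 0.0003
```

View pics/w9c.png

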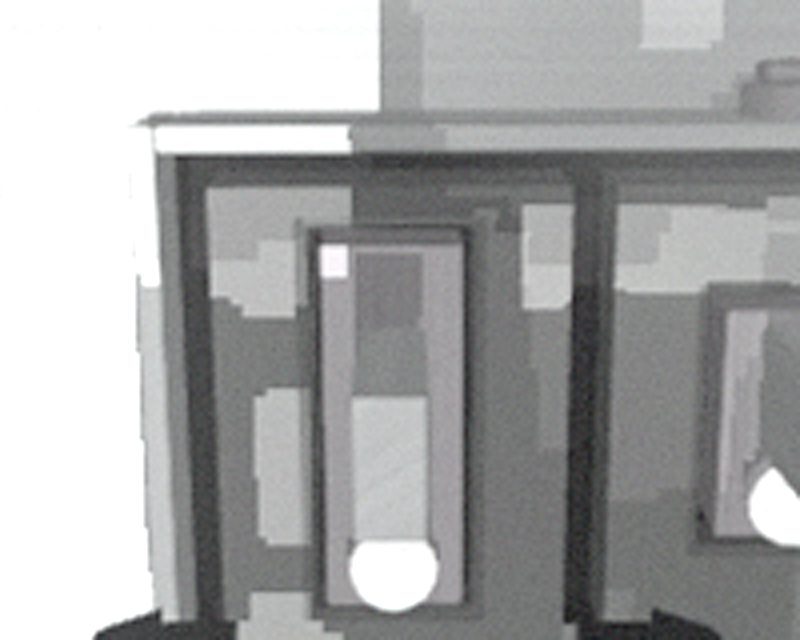

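Aligned with the long carrier's post (cols ~308–327 in full image); descend and grip.

```bash
python3 -m pendant '[[[-0.014,0.3,-0.005],0,-0.2],[[-0.014,0.6,-0.005],0,-0.2],[[-0.014,0.8,-0.005],0,-0.2],[[-0.014,0.9,-0.005],0,-0.2],[[-0.014,0.905,-0.005],0,-0.2],[[-0.014,0.905,-0.005],0,-0.2]]'
python3 -m pendant '[[[0,0,0],0,-0.6],[[0,0,0],0,-1],[[0,0,0],0,-1],[[0,0,0],0,-1],[[0,0,0],0,-1],[[0,0,0],0,-1]]' 25
python3 -m pendant '[[[0,-0.1,0],0,-1],[[0,-0.2,0],0,-1],[[0,-0.4,0],0,-1],[[0,-0.7,0],0,-1],[[0,-1,0],0,-1],[[0,-1,0],0,-1],[[0,-1,0],0,-1]]'
python3 - <<'E'
from h import *
im=viewer.camera('wrist')[...,::-1]
cv2.imwrite('pics/w10.png',im)
c=crop(im,220,180,420,340,4); c=cv2.convertScaleAbs(c,alpha=1.4); cv2.imwrite('pics/w10c.png',c)
im=viewer.camera('top')[...,::-1]; cv2.imwrite('pics/top10.png',im)
cv2.imwrite('pics/top10c.png',crop(im,110,155,260,295,5))
E
```

```text
time: 10.15
tool_pos: [0.5396, 0.1513, 0.0481]
eef_rot: [-1.205, -1.212, 1.216]
ft_force: [0.3, -0.0, -0.2]
grip_width: 0.0356
time: 10.75
tool_pos: [0.5398, 0.1513, 0.0485]
eef_rot: [-1.205, -1.212, 1.215]
ft_force: [-0.7, -1.4, 5.4]
grip_width: 0.0117
time: 11.45
tool_pos: [0.54, 0.1514, 0.149]
eef_rot: [-1.206, -1.213, 1.215]
ft_force: [-0.0, 0.4, -1.2]
grip_width: 0.0117
```

View pics/w10c.png

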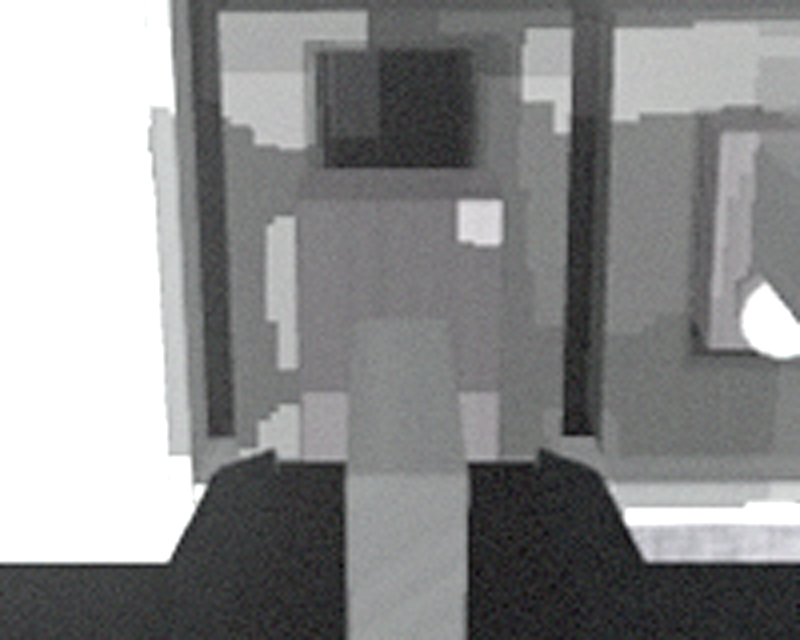

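View pics/top10.png

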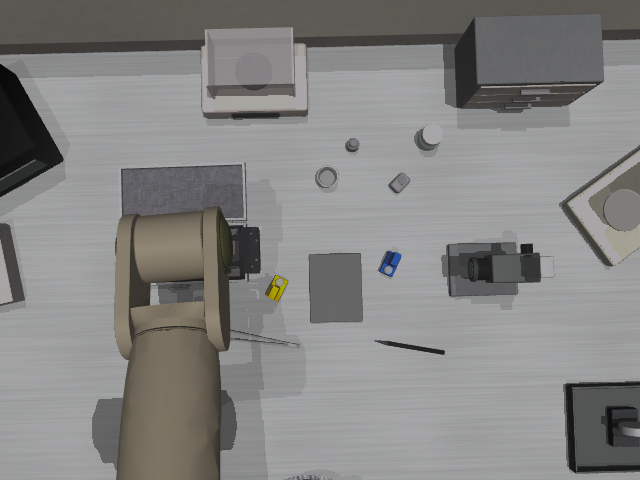

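```bash
python3 - <<'E'
from h import *
print('post',tray((220+347/4,298.2),-.0335),tray((220+468/4,298.2),-.0335))
print('foot top',tray((295,229.5),.0145),tray((345.5,229.5),.0145)); print('foot bot',tray((320,221.7),.0325))
s=cv2.imread('pics/scene0.png'); t=cv2.imread('pics/top0.png')
cv2.imwrite('pics/s_len.png',cv2.convertScaleAbs(crop(s,75,205,155,265,10),alpha=2))
cv2.imwrite('pics/t_len.png',cv2.convertScaleAbs(crop(t,460,245,545,295,9),alpha=1.8))
E
```

```text
post [ -5.1 -33.5  12.6] [  6.4 -33.5  12.6]
foot top [-12.4  14.5  27.4] [12.3 14.5 27.4]
foot bot [-0.2 32.5 27.1]
```

View pics/s_len.png

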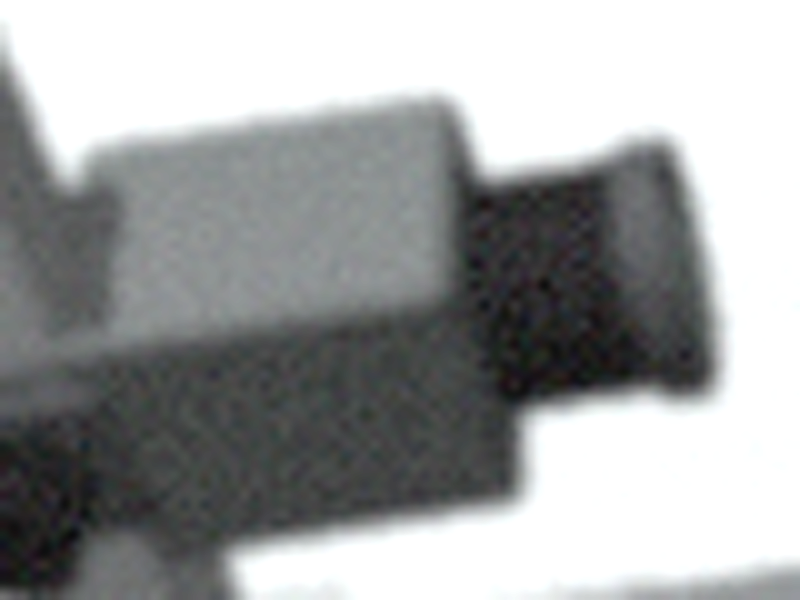

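View pics/t_len.png

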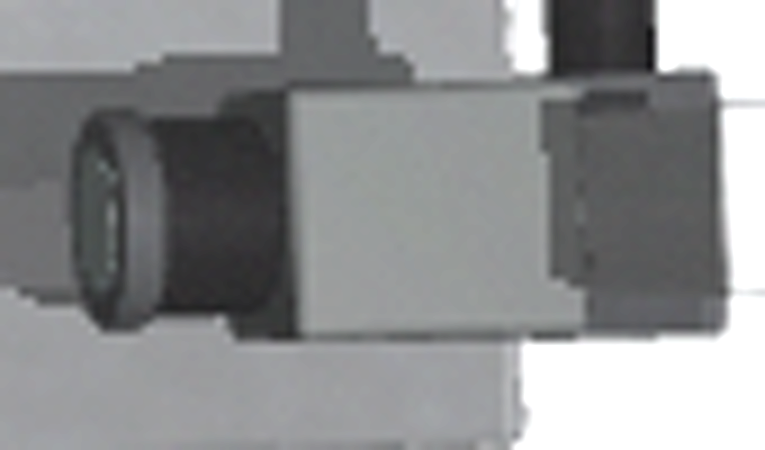

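```bash
python3 - <<'E'
from h import *
T=lambda c,r:(460+c/9-.5+.5/9,245+r/9-.5+.5/9); S=lambda c,r:(75+c/10-.45,205+r/10-.45)
for n,a,b in [('far corner',(293,90),(455,303)),('robot corner',(303,335),(450,98)),('lens centre',(100,219),(692,265))]:
    p,e=tri('top',T(*a),'scene',S(*b)); print(n,p.round(4),'miss',e.round(4))
# stand foot top corners z=.014 top view
t=cv2.imread('pics/top0.png'); cv2.imwrite('pics/t_foot.png',cv2.convertScaleAbs(crop(t,440,235,525,305,9),alpha=1.6))
s=cv2.imread('pics/scene0.png'); cv2.imwrite('pics/s_foot.png',cv2.convertScaleAbs(crop(s,80,255,180,325,8),alpha=1.8))
E
```

```text
far corner [ 0.5293 -0.3225  0.1534] miss 0.0019
robot corner [ 0.4834 -0.3229  0.1549] miss 0.0004
lens centre [ 0.5062 -0.2916  0.1329] miss 0.0002
```

View pics/t_foot.png

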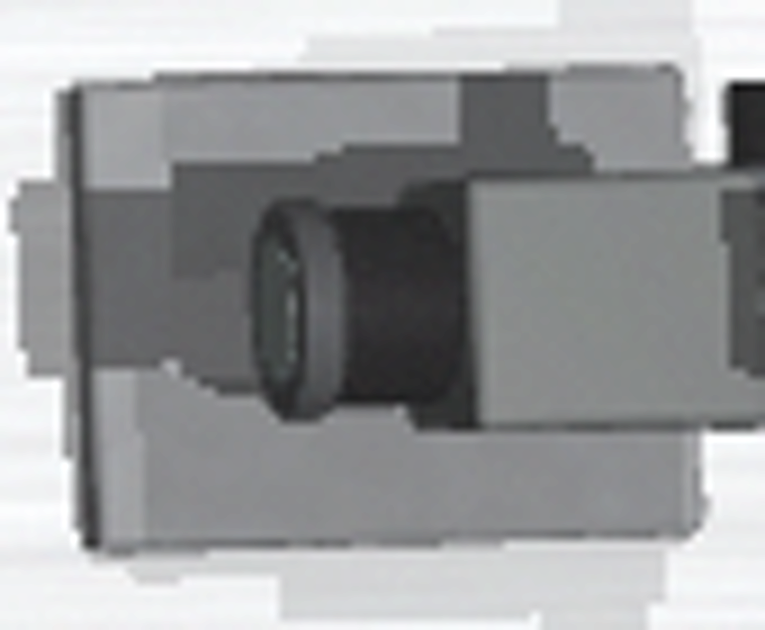

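```bash
python3 - <<'E'
from h import *
T=lambda c,r:(440+c/9-.5+.5/9,235+r/9-.5+.5/9)
P=np.array([onplane('top',T(*q),.014)[:2] for q in [(80,86),(95,546),(698,537),(682,68)]]);print(P.round(4),P.mean(0))
for a,b in [(0,3),(1,2),(0,1),(3,2)]:
    d=P[b]-P[a]; print(a,b,np.linalg.norm(d).round(4),np.degrees(np.arctan2(d[1],d[0])).round(2))
T2=lambda c,r:(460+c/9-.5+.5/9,245+r/9-.5+.5/9)
# head top face edges at z .155
Q=np.array([onplane('top',T2(*q),.155)[:2] for q in [(293,90),(303,335),(583,330)]])
print(Q.round(4)); d=Q[1]-Q[0]; print('front edge',np.linalg.norm(d),np.degrees(np.arctan2(d[1],d[0])))
E
```

```text
[[ 0.5552 -0.2819]
 [ 0.4576 -0.2815]
 [ 0.4562 -0.4095]
 [ 0.5557 -0.4102]] [ 0.50616654 -0.3457718 ]
0 3 0.1283 -89.77
1 2 0.1279 -90.65
0 1 0.0976 179.79
3 2 0.0996 179.59
[[ 0.5292 -0.323 ]
 [ 0.4834 -0.3231]
 [ 0.483  -0.3755]]
front edge 0.04578658590442133 -179.92331953121283
```

```bash
python3 -m pendant '[[[-0.2,0,0],0,-1],[[-0.5,0,0],0.01,-1],[[-0.8,0,0],0.025,-1],[[-0.95,0,0.03],0.04,-1],[[-0.95,0,0.03],0.055,-1],[[-0.95,0,0.03],0.06,-1],[[-0.95,0,0.03],0.06,-1]]'
python3 -c "
from h import *
go([.5066,-.1893,.15],-.3)"
```

```text
time: 12.25
tool_pos: [0.5365, 0.0562, 0.1466]
eef_rot: [-1.359, -0.927, 0.936]
ft_force: [0.6, 0.4, -1.0]
grip_width: 0.0113
pos [0.5365 0.0562 0.1466] yaw 68.74 tilt 0.35 shift [-2.396 -0.031 -0.611] turn 0.1918
```

```bash
python3 -m pendant '[[[-0.2,-0.03,-0.05],0.01,-1],[[-0.5,-0.03,-0.1],0.025,-1],[[-0.8,-0.03,-0.2],0.04,-1],[[-0.9,-0.03,-0.23],0.055,-1],[[-0.9,-0.03,-0.23],0.07,-1],[[-0.9,-0.03,-0.23],0.075,-1],[[-0.9,-0.03,-0.23],0.075,-1]]'
python3 -c "
from h import *
go([.5066,-.1893,.15],-.3)"
```

```text
time: 12.95
tool_pos: [0.5251, -0.0359, 0.1491]
eef_rot: [-1.492, -0.565, 0.576]
ft_force: [-0.0, 0.6, -0.9]
grip_width: 0.012
pos [ 0.5251 -0.0359  0.1491] yaw 41.78 tilt 0.41 shift [-1.16  -0.007 -1.021] turn 0.1169
```

```bash
python3 -m pendant '[[[-0.1,0,-0.1],0.015,-1],[[-0.25,0,-0.2],0.035,-1],[[-0.4,0,-0.35],0.055,-1],[[-0.55,0,-0.45],0.075,-1],[[-0.6,0,-0.5],0.095,-1],[[-0.6,0,-0.5],0.11,-1],[[-0.6,0,-0.5],0.117,-1],[[-0.6,0,-0.5],0.117,-1],[[-0.6,0,-0.5],0.117,-1]]'
python3 -c "
from h import *
go([.5066,-.1893,.136],-.3)"
```

```text
time: 13.85
tool_pos: [0.5136, -0.113, 0.149]
eef_rot: [-1.571, 0.009, 0.003]
ft_force: [0.2, 0.0, -1.4]
grip_width: 0.0117
pos [ 0.5136 -0.113   0.149 ] yaw -0.19 tilt 0.44 shift [-0.066  0.13  -0.763] turn 0.0003
```

```bash
python3 -m pendant '[[[-0.03,0.05,-0.2],0,-1],[[-0.06,0.1,-0.45],0,-1],[[-0.066,0.13,-0.65],0,-1],[[-0.066,0.13,-0.76],0,-1],[[-0.066,0.13,-0.76],0,-1],[[-0.066,0.13,-0.76],0,-1],[[-0.066,0.13,-0.76],0,-1],[[-0.066,0.13,-0.76],0,-1]]'
python3 - <<'E'
from h import *
go([.5066,-.1893,.136],-.3)
for n in ['scene','top','wrist']:
    im=viewer.camera(n)[...,::-1]; cv2.imwrite(f'pics/f_{n}.png',im)
    if n=='scene': cv2.imwrite('pics/f_sc.png',cv2.convertScaleAbs(crop(im,50,150,250,300,4),alpha=1.6))
    if n=='top': cv2.imwrite('pics/f_tc.png',cv2.convertScaleAbs(crop(im,360,220,560,340,4),alpha=1.6))
print('focus px',proj('scene',(.5064,-.222,.1315)),proj('top',(.5064,-.222,.1315)))
E
```

```text
time: 14.65
tool_pos: [0.5067, -0.1882, 0.1362]
eef_rot: [-1.571, 0.008, 0.004]
ft_force: [0.3, -0.1, -1.0]
grip_width: 0.0117
pos [ 0.5067 -0.1882  0.1362] yaw -0.13 tilt 0.43 shift [-0.001  0.002 -0.011] turn 0.0005
focus px [188.97932383 224.71057235] [429.94915683 269.81770208]
```

View pics/f_sc.png

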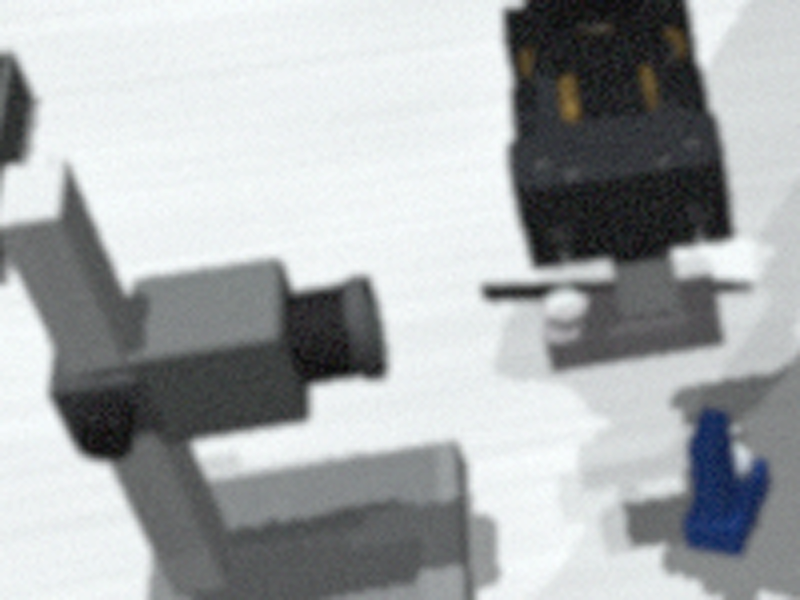

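View pics/f_tc.png

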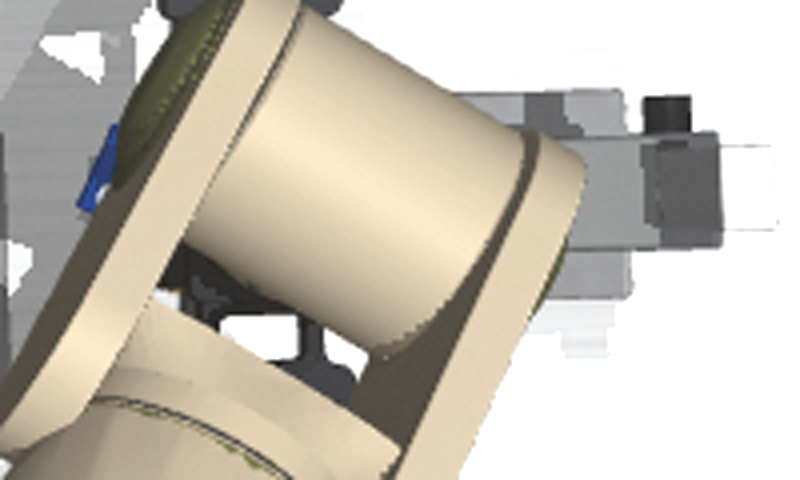

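View pics/f_wrist.png

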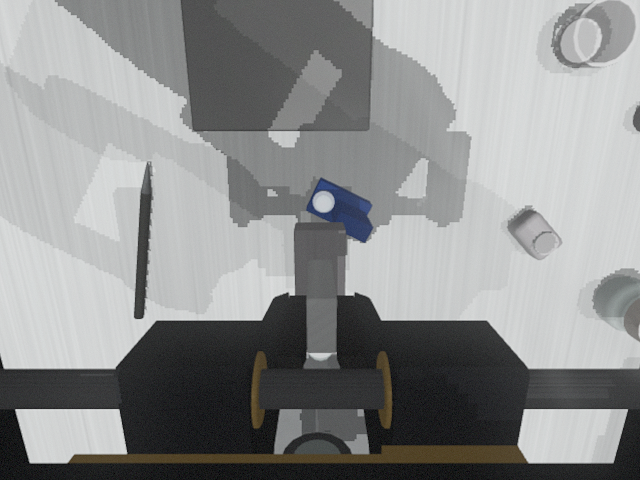

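```bash
python3 - <<'E'
from h import *
s=cv2.imread('pics/f_scene.png'); cv2.imwrite('pics/f_s2.png',cv2.convertScaleAbs(crop(s,165,200,245,255,10),alpha=1.7))
for n,P in [('stone',(.5067,-.2209,.1317)),('foot bl front',(.5067+.013,-.2209-.010,.1037)),('foot top front',(.5067+.013,-.2309,.1217)),('foot top back',(.5067+.013,-.1609,.1217)),('foot bot back',(.5067+.013,-.1609,.1037))]:
    u=proj('scene',P); print(n,u.round(1),((u-[165,200]+.5)*10).round())
E
```

```text
stone [189.7 224.6] [252. 251.]
foot bl front [186.9 243.7] [224. 442.]
foot top front [185.  235.6] [205. 361.]
foot top back [229.  228.5] [645. 290.]
foot bot back [230.2 236.5] [657. 370.]
```

View pics/f_s2.png

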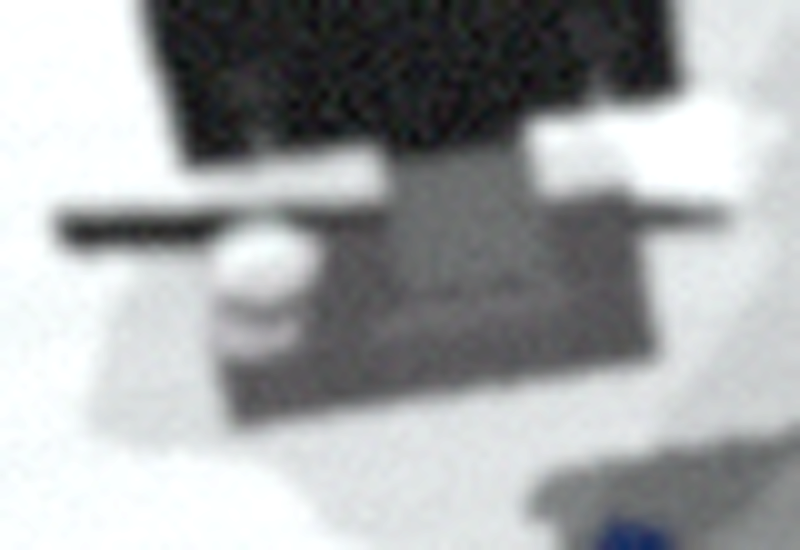

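```bash
python3 -m pendant '[[[0,0,-0.01],0,-1],[[0,0,-0.02],0,-1],[[0,0,-0.02],0,-1],[[0,0,-0.02],0,-1],[[0,0,-0.02],0,-1],[[0,0,-0.02],0,-1]]'
python3 - <<'E'
from h import *
im=viewer.camera('scene')[...,::-1]; cv2.imwrite('pics/g_scene.png',im)
cv2.imwrite('pics/g_case.png',cv2.convertScaleAbs(crop(im,365,205,525,285,5),alpha=1.6))
t=viewer.camera('top')[...,::-1]; cv2.imwrite('pics/g_top.png',crop(t,110,155,330,320,3))
s=manip.observe(); go([.5066,-.1898,.136],-.3); print(s['grip_width'],s['joint_velocities'].round(4))
E
```

```text
time: 15.4
tool_pos: [0.5067, -0.1906, 0.1361]
eef_rot: [-1.571, 0.008, 0.004]
ft_force: [0.5, -1.0, -1.2]
grip_width: 0.0118
pos [ 0.5067 -0.1906  0.1361] yaw -0.15 tilt 0.43 shift [-0.001  0.001  0.008] turn 0.0004
0.011748405750706145 [-0.0003  0.0003  0.0015 -0.0003 -0.0005 -0.0014]
```

View pics/g_scene.png

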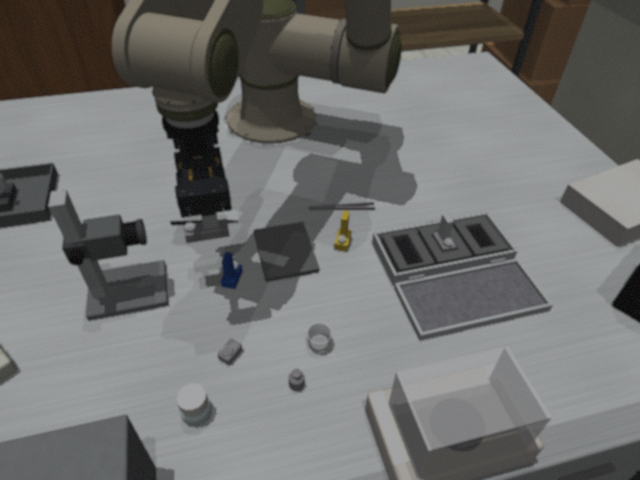

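View pics/g_case.png

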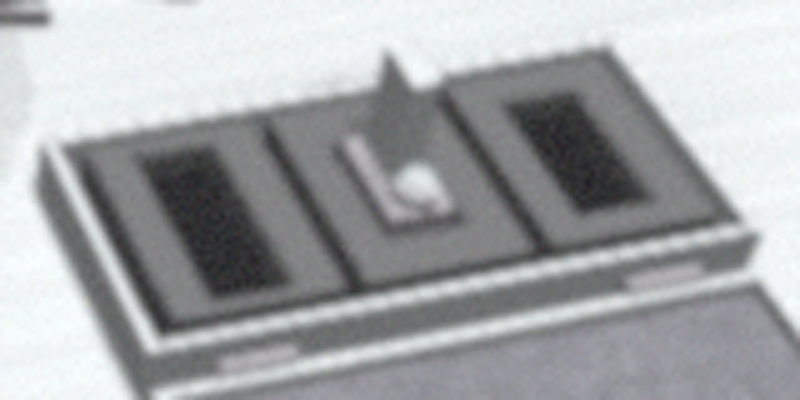

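View pics/g_top.png

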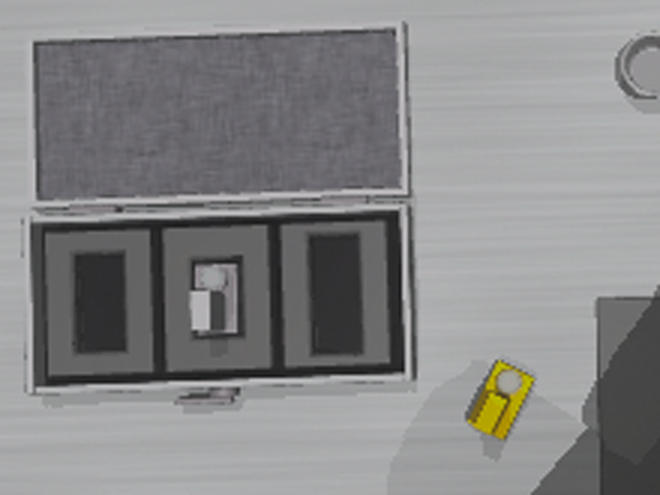

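The pictures show three things:
- The short carrier is seated in the middle, shortest slot, at scene pixel (446, 238).
- The bystanders and both look-alikes are where they started.
- The long carrier is held still, with its stone near (190, 226) in front of the lens.

I am handing in.

```bash
python3 -m pendant '[[[0,0,0],0,-1],[[0,0,0],0,-1],[[0,0,0],0,-1]]'; python3 -c "
from cell import manip
print(manip.hand_in()); s=manip.observe(); print(s['tool_pos'],s['grip_width'])"
```

```text
time: 15.8
tool_pos: [0.5067, -0.1906, 0.1361]
eef_rot: [-1.571, 0.008, 0.004]
ft_force: [0.4, 1.2, -1.3]
grip_width: 0.0118
the job is handed in; nothing more can be done
None
the job is handed in; nothing more can be done
```

I put the steel short carrier from the mat into the shortest slot (the middle one), fully down, and let go. Only then did I lift the long carrier out of its slot and present it to the inspection camera. I handed in at about 15.8 s with the long carrier held still in the air; the hand-in reports no verdict.

**Short carrier:** The last scene and top views show it seated in the short slot, with the other two slots empty. When I set it down I saw clearance on all sides and felt about 3 N of contact.

**Long carrier:** The gripper is holding it at 11.8 mm, on the 12 mm post. It is level within about 0.5° and square to the camera within about 1°. I estimate the stone is about 2–3 mm from the focus point.

**Other things:** The bystanders, the blue and yellow look-alikes and the camera stand look untouched.

**Disagreements between checks:**
- The scene view differed by 2–3 mm from the wrist-based estimate of the long carrier's height and stone position. The stone and the foot edges pointed opposite ways on height, so I left the height alone and moved about 2 mm closer to the lens.
- The wrist and top cameras differed by about 2 mm in x over the case.
- The arm hid the carrier from the top camera at the end, so the final stone position rests on the scene view and the wrist measurement only.

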